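# Hitch the pull bar to the stock dolly

## Robot

A 6-joint arm with a two-finger parallel gripper is mounted at the origin on the work surface. World frame = base frame: x ahead of the robot, y to its left, z up, the work surface at z = 0. Lengths are in m, angles in degrees, forces in N, time in s.
With the tool pointing down it reaches from about 0.325 to 0.85 m from the base axis. Payload 4.4 kg.
Tool frame: the origin (TCP) lies on the centre line of the jaws, within the pads' length; the fingertips stand 17 mm ahead of it and the grasp point (between the pads) lies 2 mm behind it; z points along the fingers, y is the line along which they close (so a half turn about z gives the same grasp; the last joint's range is limited). The gripper opens to 94 mm and grips with 3 to 60 N. Pads are 16 mm wide; open, the fingers measure 119 mm over their backs; the gripper's body (75 mm by 177 mm) begins 78 mm behind the grasp point.
Start: joints at [-82.764, 11.837, 88.321, -0, 79.842, -8.623], TCP at [0.157, -0.553, 0.222] pointing down, gripper open.
Joint ranges: [-156.59, 156.59], [-49.26, 127.26], [12.9, 141.05], [-63.56, 243.56], [4.71, 150.69], [-161.64, 161.64]. Speed limits (degrees/s): [159.86, 159.86, 180, 180, 180, 180].

## Interface

Orientations are given as [roll, pitch, yaw] about the fixed x, y, z axes, in that order (R = Rz(yaw) Ry(pitch) Rx(roll)).
In Python, from station import manip gives the robot as it stands. Calls block until the motion is done:
- manip.goto(position, orientation): joint-space move of the TCP to a pose.
- manip.servo_line(position, rate=0.15, orientation=None, force_limit=None): straight line of the TCP; orientation=None keeps the orientation; rate is the mean speed in m/s. With force_limit (N) it stops when the force on the tool has changed by that much, and returns True; else False.
- manip.move_j(angles): joint-space move.
- manip.grip(opening, squeeze=None): finger opening in m; squeeze is the grip in N (None keeps the last); returns when the fingers have stopped.
- manip.sleep(seconds).
- manip.solve_ik(position, orientation): joint angles nearest the present ones, or None.
- manip.get_state(): the state.
- manip.read_camera(name): name is "scene" or "side" or "wrist"; returns the picture (384x512x3 uint8, blue, green, red); there is no depth.
- manip.camera_info(name): a dict with "vertical_fov" (degrees; the focal length in pixels is half the picture's height over the tangent of half this angle, whatever the lens; pixels are square), "cx", "cy" (the principal point, pixels), "k1" (the pictures are not rectified: a ray, as slopes to the right and down, at radius r is drawn at 1 + k1 r^2 times it, then the intrinsics apply), "R" (3x3) and "t" (3): a world point X has camera coordinates R X + t. Camera axes: x right, y down, z forward; pixel columns grow to the right and rows downward; lengths in m; the calibration is good to about 2 mm. A picture is of the moment at which its call begins: read the wrist's pose just before it. camera_info takes no time and is no camera call; for the wrist camera it gives the pose at the moment of the call.
A pose or a line that the arm cannot do raises manip.Unreachable and nothing moves.
- manip.sign_off(): hands the job in; it is judged then, once.
Trained networks look in the newest picture that a camera, given by its name, has taken for a name from the list of things; names that differ only in an ending like _2 or _b are one class to them, and where a whole thing is asked for, a point or a joint stands for the part that bears it (a point fixed in the world has none). Each returns a list of dicts, best first, with "score" (0 to 1); they miss things now and then, are a little off and sometimes report something else, mostly with a low value. They report only what shows in the picture. A call takes as long as a camera call.
- manip.outline_of(camera, thing): "pixels" (384x512 bool, what is visible of it).
- manip.spot_point(camera, thing): "centre" ([x, y, z] in m, in world coordinates, good to about 4 mm: a listed point, or the origin of a listed thing).
The state is a dict: "clock": time; "joint_positions": joint angles; "qvel": joint speeds; "joint_torque": joint torques, N m; "tool_pos": TCP position; "orientation": TCP orientation; "contact_force": force on the tool from outside, world axes, zero at the start; "wrist_torque": the same for the moment, N m; "opening": finger opening in m; "grasp_force": force on a finger pad.
Only numpy, scipy, OpenCV 4.12 (cv2) and the standard library are available. Lean on these libraries where they do the work, as an engineer would, in place of code of your own. Each camera call takes 0.05 s, during which the arm holds its last target. There are 200 camera calls.

## Task

Hitch the pull bar to the parked stock dolly: raise the coupler's handle, lower the coupler onto the dolly's hitch ball and press it down until it is fully home (its indicator pin up flush), then press the handle down flat to lock it. Feel your way and do not ram it: a firm push is enough, never more than about 40 N on the ball. Leave the bar locked on with its grip end resting on the platform, and leave the things round about where they are.

Things in the scene. Friction and masses are not known exactly. Their poses are not given: they have to be found in the camera images.
- dolly: low dolly, wheels locked, fixed: steel frame, plywood deck 480 x 350 mm, flat cartons. Origin on the platform under its hitch ball, x from ball to dolly, z up. Flat tongue plate 60 mm wide, top 26 mm up, from 30 mm before the ball back to the frame, carries the ball. Frame starts 122 mm behind the ball, 143 mm high; cartons start 300 mm behind it, up to 233 mm high
- hitch (a point): nominal centre of the 40 mm steel hitch ball, 80 mm above the platform, axes as the dolly's. The stud (16 mm stem, nut top 34 mm above the platform) is adjustable in a slot and on its thread: the real ball is up to 5 mm nearer or farther along x and up to 10 mm higher or lower than this point, which the reading does not show; it is clamped and does not give
- pull_bar: loose pull bar, 0.65 to 1 kg, 380 mm long, origin and axes as socket; starts flat on the platform. Centre of mass 90 mm behind the socket centre. A 22 mm square tube (axis 8 mm below the socket centre) ends 335 mm behind the socket in a rubber cross grip (28 mm thick, 110 mm wide). It may turn and tip on the ball; home, grip end on the platform, it slopes 7 to 11 degrees down to the grip end
- socket (a point): centre of the ball socket in the coupler head, 28 mm above the platform when flat; z up through the head's top, x along the bar away from the grip end. Aluminium head: flat cheeks 58 mm apart across y to grasp it by (x from -26 to 14 mm, z from -9 to 21 mm); mouth 28 mm below the centre, 63 mm wide outside, flared inside from 56 mm to a 43 mm bore. Home, it is at the ball's centre
- head_top (a point): middle of the coupler head's flat round top (42 mm diameter), 26 mm above the socket centre. A stiff anti-rattle buffer stands 12 mm down out of the crown inside: under its own weight the coupler perches on it, 12 mm above home; a steady push of about 5 to 12 N straight down here pushes the buffer in (it stays in) until the crown bears on the ball and the push rises steeply: home
- handle (a joint): angle of the coupler's steel handle about its pin: 0 is down flat along the bar (locked, claw under the ball), grows as the free end is raised, stop at 1.1. Stiff: stays where it is left, moves at about 4 N at the grip point. Above 0.5 its claw clears the socket; handle down, the ball cannot enter; if the coupler is not home the claw meets the ball and the handle will not go flat
- indicator (a joint): coupling indicator, a brass pin beside the middle of the head's top, carried by the buffer inside the crown: 0 with the buffer out (pin sunk 12 mm in its hole), grows in metres as the ball pushes the buffer in; 0.012 with the coupler home, the pin then flush with the top. Home enough above 0.0105. It shows nothing until the ball touches the buffer
- handle_grip (a point): grip point of the handle, centre of its blade (26 mm wide along y, 7 mm thick), 85 mm from the pin; with the handle down it is 119 mm behind the socket centre and 16 mm above it, and the blade is 9 mm clear above the bar's tube; rounded end 27 mm further on. Axes turn with the handle, x towards the pin
- handle_pin (a point): the handle's hinge pin, 34 mm behind the socket centre and 10 mm above it; the hinge axis is the pull bar's y axis
- tape_roll: bystander: roll of brown packing tape lying flat, 96 mm diameter, 48 mm high, origin under its centre
- reel: bystander: blue component reel lying flat, 178 mm diameter, 13 mm high, origin under its centre
- mug: bystander: white mug, 76 mm diameter, 85 mm high, origin under its centre
- spanner: bystander: open-ended spanner 170 mm long lying flat, origin under its middle

How it is judged:
By the outcome, as a careful person would: the job done as asked, in the order asked, and still so for the second after the job is handed in, with the robot touching nothing.
It also fails if it takes over 72 s, if anything falls off the work surface, if the arm or the gripper's body presses on something with over 40 N, if the wrist force passes 120 N, or if a joint passes its speed limit or range.

## Working session

There is one attempt and no reset: what is moved stays moved. The work goes in short steps, each a Python script; the robot and the scene stay as the last script left them, time stands still between calls to the robot, and variables do not carry over. Pictures are saved under pics/ and viewed, at most 12 in all, crops included, and the job is handed in when it is done.

```bash
ls; mkdir -p pics
python3 - <<'E'
from station import manip as m
import cv2, numpy as np
ims=[]
for c in("scene","side"):
    im=m.read_camera(c); ims.append(im)
    for t in("hitch","dolly","socket","head_top","handle_grip","handle_pin","pull_bar","tape_roll","reel","mug","spanner"):
        r=m.spot_point(c,t)
        print(c,t,[(np.round(d["centre"],3).tolist(),round(d["score"],2)) for d in r[:2]])
    i=m.camera_info(c); print(c,i["vertical_fov"],np.round(-np.array(i["R"]).T@np.array(i["t"]),3))
cv2.imwrite("pics/a.png",ims[0]);cv2.imwrite("pics/b.png",ims[1])
s=m.get_state();print(s["clock"],s["contact_force"],s["orientation"],s["opening"])
E
```

```text
pics
scene hitch [([0.644, 0.202, 0.081], 0.91), ([0.561, -0.101, 0.027], 0.26)]
scene dolly [([0.644, 0.202, 0.002], 0.88)]
scene socket [([0.562, -0.1, 0.03], 0.58), ([0.561, -0.102, 0.024], 0.52)]
scene head_top [([0.56, -0.097, 0.051], 0.84)]
scene handle_grip [([0.446, -0.125, 0.052], 0.76), ([0.561, -0.096, 0.052], 0.61)]
scene handle_pin [([0.527, -0.108, 0.039], 0.68)]
scene pull_bar [([0.562, -0.101, 0.024], 0.55)]
scene tape_roll [([0.437, -0.428, 0.0], 0.65), ([0.68, -0.358, 0.003], 0.56)]
scene reel [([0.43, 0.481, -0.002], 0.66), ([0.644, 0.204, 0.081], 0.42)]
scene mug [([0.629, 0.501, 0.0], 0.64)]
scene spanner [([0.44, -0.427, 0.001], 0.64)]
scene 49.353145957980175 [ 1.271 -0.676  1.026]
side hitch [([0.648, 0.207, 0.079], 0.62)]
side dolly [([0.648, 0.202, -0.0], 0.57)]
side socket [([0.563, -0.1, 0.033], 0.84)]
side head_top [([0.558, -0.098, 0.054], 0.85)]
side handle_grip [([0.444, -0.126, 0.054], 0.7)]
side handle_pin [([0.525, -0.109, 0.036], 0.64)]
side pull_bar [([0.564, -0.098, 0.028], 0.97), ([0.448, -0.127, 0.058], 0.42)]
side tape_roll [([0.681, -0.358, -0.001], 0.72)]
side reel [([0.433, 0.483, 0.003], 0.91)]
side mug []
side spanner [([0.443, -0.426, 0.003], 0.66)]
side 42.16181080763339 [ 0.195 -1.327  1.242]
1.2 [-0.23815802 -0.25264195  0.53706387] [-1.79998795e+02  2.69367980e-04  1.58628946e+01] 0.09403257122612965
```

View pics/a.png

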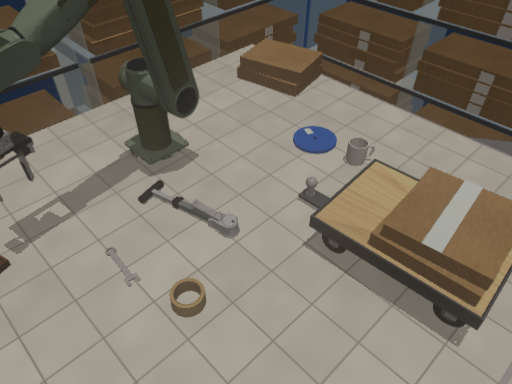

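View pics/b.png

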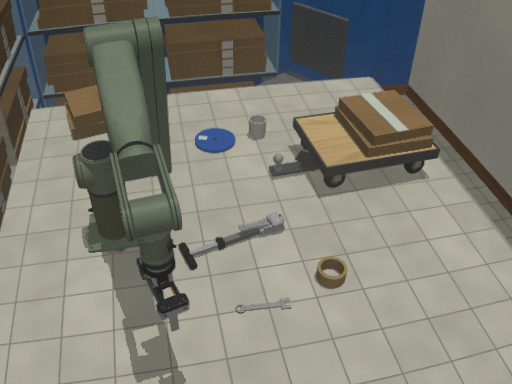

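The scene view shows the bar lying flat, head at (228,220) and grip at (150,190), with the handle down along it. The ball is at (311,183), in front of the dolly. The side view shows the same: head at (277,220), ball at (278,158). Nothing stands between the bar and the ball. Next I'll get closer wrist views of both.

```bash
cat > h.py <<'E'
from station import manip as m
import cv2, numpy as np
def project_pixel_ray(info,uv):
    f=192/np.tan(np.radians(info["vertical_fov"])/2)
    K=np.array([[f,0,info["cx"]],[0,f,info["cy"]],[0,0,1.]])
    p=cv2.undistortPoints(np.array([[uv]],float),K,np.array([info["k1"],0,0,0,0.]))[0,0]
    R=np.array(info["R"]);d=R.T@np.array([p[0],p[1],1]);return -R.T@np.array(info["t"]),d/np.linalg.norm(d)
def at_z(info,uv,z):
    o,d=project_pixel_ray(info,uv);return o+d*(z-o[2])/d[2]
def st():
    s=m.get_state();print("t%.1f"%s["clock"],np.round(s["tool_pos"],4),np.round(s["orientation"],1),"F",np.round(s["contact_force"],1),"T",np.round(s["wrist_torque"],2),"op %.4f g %.1f"%(s["opening"],s["grasp_force"]));return s
E
python3 - <<'E'
from h import *
import pickle
D={}
for n,p,ts in(("bar",(0.50,-0.11,0.30),("socket","head_top","handle_grip","handle_pin")),("ball1",(0.58,0.16,0.30),("hitch","dolly")),("ball2",(0.60,0.24,0.25),("hitch","dolly"))):
    m.goto(p,[180,0,13]); i=m.camera_info("wrist"); im=m.read_camera("wrist"); D[n]=(i,im)
    cv2.imwrite(f"pics/w_{n}.png",im)
    print(n,np.round(-np.array(i["R"]).T@np.array(i["t"]),3),i["vertical_fov"])
    for t in ts: print(t,[(np.round(d["centre"],4).tolist(),round(d["score"],2)) for d in m.spot_point("wrist",t)[:2]])
pickle.dump(D,open("D.pkl","wb")); st()
a=cv2.imread("pics/w_bar.png");b=cv2.imread("pics/w_ball1.png");c=cv2.imread("pics/w_ball2.png")
cv2.imwrite("pics/ab.png",cv2.resize(np.vstack([np.hstack([a,b]),np.hstack([c,c*0])]),(800,600)))
E
```

```text
bar [ 0.562 -0.097  0.463] 63.94710960490306
socket [([0.5623, -0.0961, 0.0219], 0.97)]
head_top [([0.561, -0.0983, 0.0543], 0.7), ([0.4427, -0.4309, 0.0021], 0.44)]
handle_grip []
handle_pin [([0.5303, -0.108, 0.0401], 0.65)]
ball1 [0.642 0.173 0.463] 63.94710960490306
hitch [([0.6502, 0.2029, 0.0813], 0.96)]
dolly [([0.6423, 0.2044, 0.0018], 0.85), ([0.5255, -0.1101, 0.0411], 0.27)]
ball2 [0.662 0.254 0.412] 63.94710960490306
hitch [([0.6488, 0.2034, 0.0803], 0.86)]
dolly [([0.6449, 0.2028, 0.0021], 0.96)]
t5.3 [0.6008 0.2388 0.2516] [ 1.80e+02 -1.00e-01  1.29e+01] F [ 0.  -0.8  1.2] T [ 0.01  0.01 -0.02] op 0.0940 g 0.0
```

View pics/ab.png

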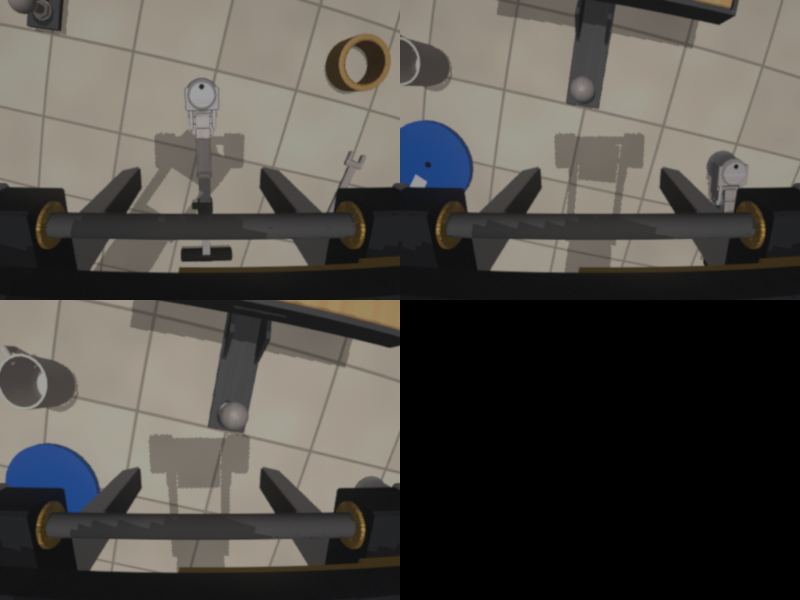

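The wrist views show the bar nearly in line with the tool's yaw, its head at about (202,95) in the mosaic. The ball is at (582,88) in the first ball view and (233,416) in the second, with the tongue plate leading to the frame. Next I'll refine the ball centre, dolly yaw and bar yaw.

```bash
cat > f.py <<'E'
from h import *
import pickle
from scipy.optimize import least_squares
D=pickle.load(open("D.pkl","rb"))
obs=[]
crops=[]
for n,(u,v) in(("ball1",(233,113)),("ball2",(298,148)),("bar",(258,121))):
    i,im=D[n]; x0,y0=u-40,v-40
    g=cv2.resize(cv2.cvtColor(im,cv2.COLOR_BGR2GRAY)[y0:v+40,x0:u+40],None,fx=4,fy=4,interpolation=cv2.INTER_CUBIC)
    c=cv2.HoughCircles(g,cv2.HOUGH_GRADIENT,1.5,40,param1=80,param2=25,minRadius=45,maxRadius=95)
    c=None if c is None else c[0][:3]
    print(n,None if c is None else np.round(np.c_[c[:,0]/4+x0,c[:,1]/4+y0,c[:,2]/4],1).tolist())
    vis=cv2.cvtColor(g,cv2.COLOR_GRAY2BGR)
    if c is not None:
        k=min(c,key=lambda q:np.hypot(q[0]-160,q[1]-160)); cv2.circle(vis,(int(k[0]),int(k[1])),int(k[2]),(0,255,0),1)
        uv=(k[0]/4+x0-.375,k[1]/4+y0-.375)
        if n!="bar": obs.append(project_pixel_ray(i,uv))
        else: print("headtop",at_z(i,uv,0.054))
    crops.append(vis)
A=sum(np.eye(3)-np.outer(d,d) for o,d in obs);b=sum((np.eye(3)-np.outer(d,d))@o for o,d in obs)
X=np.linalg.solve(A,b);print("ball",X,[np.linalg.norm(np.cross(X-o,d)) for o,d in obs])
for z in(.07,.08,.09):print(z,[np.round(o+d*(z-o[2])/d[2],4) for o,d in obs])
for n,roi,z in(("ball1",(200,0,300,140),.026),("ball2",(255,25,350,180),.026),("ball2",(280,0,512,75),.143),("bar",(225,90,295,330),.045)):
    i,im=D[n];g=cv2.cvtColor(im,cv2.COLOR_BGR2GRAY);x0,y0,x1,y1=roi
    L=cv2.createLineSegmentDetector().detect(g[y0:y1,x0:x1])[0][:,0]
    for l in L:
        if np.hypot(*(l[2:]-l[:2]))<28: continue
        p=at_z(i,l[:2]+[x0,y0],z);q=at_z(i,l[2:]+[x0,y0],z);e=q-p
        print(n,z,np.round(l+[x0,y0,x0,y0]),"yaw %.1f"%np.degrees(np.arctan(e[1]/e[0])),np.round(p[:2],3),np.round(q[:2],3))
cv2.imwrite("pics/crop.png",cv2.resize(np.hstack(crops),(798,266)))
E
python3 f.py
```

```text
ball1 None
ball2 None
bar [[258.29998779296875, 120.19999694824219, 20.899999618530273]]
headtop [ 0.56237552 -0.09847253  0.054     ]Traceback (most recent call last):
    m, n = a.shape[-2:]
    ^^^^
ValueError: not enough values to unpack (expected 2, got 0)

During handling of the above exception, another exception occurred:

Traceback (most recent call last):
  File "f.py", line 21, in <module>
    X=np.linalg.solve(A,b);print("ball",X,[np.linalg.norm(np.cross(X-o,d)) for o,d in obs])
numpy.linalg.LinAlgError: 0-dimensional array given. Array must be at least two-dimensional
```

```bash
sed -i 's/param1=80,param2=25,minRadius=45,maxRadius=95/param1=40,param2=14,minRadius=56,maxRadius=92/' f.py; python3 f.py
```

```text
ball1 [[237.10000610351562, 116.69999694824219, 22.799999237060547], [226.1999969482422, 116.30000305175781, 20.299999237060547], [213.8000030517578, 142.60000610351562, 19.700000762939453]]
ball2 [[297.8999938964844, 148.6999969482422, 19.799999237060547], [285.20001220703125, 149.8000030517578, 18.600000381469727], [329.79998779296875, 162.89999389648438, 15.600000381469727]]
bar [[258.29998779296875, 122.4000015258789, 22.799999237060547], [258.29998779296875, 133.6999969482422, 20.299999237060547], [256.79998779296875, 153.60000610351562, 15.300000190734863]]
headtop [ 0.55957328 -0.09911792  0.054     ]
ball [0.64071975 0.19932411 0.05029886] [np.float64(0.000140227620353968), np.float64(0.00014022762035407715)]
0.07 [array([0.6409, 0.198 , 0.07  ]), array([0.6418, 0.2023, 0.07  ])]
0.08 [array([0.641 , 0.1974, 0.08  ]), array([0.6424, 0.2039, 0.08  ])]
0.09 [array([0.641 , 0.1968, 0.09  ]), array([0.6429, 0.2054, 0.09  ])]
ball1 0.026 [221.  70. 225.  19.] yaw 7.0 [0.697 0.235] [0.76  0.243]
ball1 0.026 [275.   7. 254. 138.] yaw 3.9 [0.79  0.182] [0.617 0.17 ]
ball1 0.026 [212.
[... 1141 characters left out ...]
11.  46.] yaw -86.6 [0.774 0.09 ] [0.776 0.054]
ball2 0.143 [404.  73. 344.  57.] yaw -89.9 [0.728 0.141] [0.728 0.194]
ball2 0.143 [347.  53. 418.  73.] yaw -90.0 [0.732 0.193] [0.732 0.129]
ball2 0.143 [301.  10. 365.  22.] yaw -86.5 [0.756 0.239] [0.759 0.185]
ball2 0.143 [364.  19. 301.   6.] yaw -86.5 [0.761 0.186] [0.758 0.24 ]
ball2 0.143 [333.  23. 298.  17.] yaw -86.3 [0.752 0.21 ] [0.75  0.239]
bar 0.045 [293. 306. 226. 306.] yaw -77.1 [ 0.301 -0.215] [ 0.278 -0.113]
bar 0.045 [245. 233. 236. 268.] yaw -0.3 [ 0.402 -0.116] [ 0.345 -0.115]
bar 0.045 [233. 270. 242. 231.] yaw -0.2 [ 0.342 -0.11 ] [ 0.405 -0.111]
bar 0.045 [243. 227. 250. 196.] yaw -0.3 [ 0.411 -0.111] [ 0.459 -0.111]
```

View pics/crop.png

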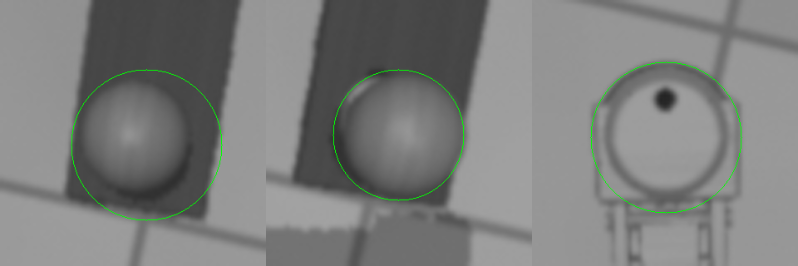

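The crops show the ball at about (134,132) in panel 1 and (138,135) in panel 2, with the Hough circles slightly off. The head-top disc is at (134,131) in panel 3, with the indicator's sunk hole at its front. I'll triangulate from my own ball centres.

Run:
```python
from h import *
import pickle
D=pickle.load(open("D.pkl","rb"))
obs=[project_pixel_ray(D[n][0],uv) for n,uv in(("ball1",(233.2,112.6)),("ball2",(299.4,148.4)))]
P=[np.eye(3)-np.outer(d,d) for o,d in obs]
X=np.linalg.solve(sum(P),sum(p@o for p,(o,d) in zip(P,obs)));print(X)
for z in(.07,.08,.09):print(z,[np.round(o+d*(z-o[2])/d[2],4) for o,d in obs])
# reachability of the handle arc and the hitching poses
pin=np.array([.562,-.0985,.028])+np.array([-.034*np.cos(.225),-.034*np.sin(.225),.010])
for th in(0,.5,.8,1.0):
    c,s=np.cos(th),np.sin(th);o=np.array([-.085*c+.006*s,.085*s+.006*c])
    p=pin+[o[0]*np.cos(.225),o[0]*np.sin(.225),o[1]+.0]
    for t in (np.degrees(th),np.degrees(th)/2):print(th,round(t),np.round(p,3),m.solve_ik(p,[180,t,12.9]) is not None)
for z in(.08,.16,.22):
    for t in(0,-10,-20):print(z,t,m.solve_ik([.645,.203,z],[180,t,3.6]) is not None)
```

```text
[0.64363152 0.20235774 0.08411798]
0.07 [array([0.6444, 0.2032, 0.07  ]), array([0.6421, 0.2003, 0.07  ])]
0.08 [array([0.6443, 0.2025, 0.08  ]), array([0.6427, 0.2019, 0.08  ])]
0.09 [array([0.6443, 0.2017, 0.09  ]), array([0.6433, 0.2035, 0.09  ])]
0 0 [ 0.446 -0.125  0.044] True
0 0 [ 0.446 -0.125  0.044] True
0.5 29 [ 0.459 -0.122  0.084] True
0.5 14 [ 0.459 -0.122  0.084] True
0.8 46 [ 0.475 -0.118  0.103] True
0.8 23 [ 0.475 -0.118  0.103] True
1.0 57 [ 0.489 -0.115  0.113] True
1.0 29 [ 0.489 -0.115  0.113] True
0.08 0 True
0.08 -10 True
0.08 -20 True
0.16 0 True
0.16 -10 True
0.16 -20 True
0.22 0 True
0.22 -10 True
0.22 -20 True
```

```bash
cat >> h.py <<'E'
YB=np.radians(12.9); SOCK=np.array([.562,-.0985,.028])
def handle_pose(th,n,sock=SOCK,yaw=YB,pitch=0.,tilt=None):
    """TCP pose on the blade centre, n m above it along its normal; pitch: bar pitch (rad)"""
    from scipy.spatial.transform import Rotation as R
    B=R.from_euler("ZY",[yaw,pitch]);H=R.from_euler("y",th)
    p=sock+B.apply(np.array([-.034,0,.010])+H.apply([-.085,0,.006+n]))
    return p,[180,np.degrees(pitch+(th if tilt is None else tilt)),np.degrees(yaw)]
E
python3 - <<'E'
from h import *
p,o=handle_pose(0,.006)
m.goto(p+[0,0,.08],o)
print(m.servo_line(p,.1,force_limit=6)); m.grip(0.0,15); st()
for th in np.arange(.1,1.01,.1):
    p,o=handle_pose(th,.006)
    if m.servo_line(p,.06,o,force_limit=15): print("stop",th); st(); break
st()
m.read_camera("side")
for t in("socket","handle_grip"): print(t,[(np.round(d["centre"],4).tolist(),round(d["score"],2)) for d in m.spot_point("side",t)[:2]])
cv2.imwrite("pics/c.png",m.read_camera("side")[180:300,130:330].repeat(4,0).repeat(4,1))
E
```

```text
False
t8.9 [ 0.4467 -0.1266  0.0506] [179.8  -0.   12.9] F [-0.4 -5.3  2.3] T [-1.01  0.15  0.04] op 0.0258 g 14.9
t11.8 [ 0.494  -0.1141  0.115 ] [-179.9   57.1   13. ] F [ 0.9 -0.5 -6.5] T [ 0.28 -1.43  0.1 ] op 0.0258 g 15.0
socket [([0.5657, -0.0957, 0.0301], 0.62)]
handle_grip [([0.4961, -0.112, 0.1185], 0.39)]
```

View pics/c.png

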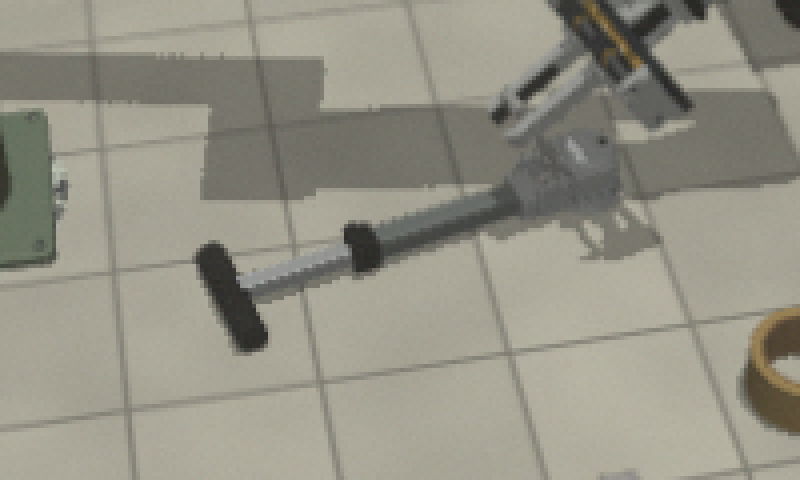

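The side crop shows the bar still flat and the handle raised, held in the fingers near (505,120). I'll release, back off along the tool axis, look again, then grasp the head.

Run:
```python
from h import *
m.grip(.06)
p,o=handle_pose(1.0,.10); m.servo_line(p,.2)
m.goto((.50,-.11,.28),[180,0,12.9]); i=m.camera_info("wrist"); im=m.read_camera("wrist")
for t in("socket","head_top","handle_pin","handle_grip"): print(t,[(np.round(d["centre"],4).tolist(),round(d["score"],2)) for d in m.spot_point("wrist",t)[:2]])
import pickle;pickle.dump((i,im),open("E.pkl","wb"))
g=cv2.cvtColor(im,cv2.COLOR_BGR2GRAY)
for l in cv2.createLineSegmentDetector().detect(g[250:340,180:340])[0][:,0]:
    if np.hypot(*(l[2:]-l[:2]))>35: e=at_z(i,l[2:]+[180,250],.03)-at_z(i,l[:2]+[180,250],.03); print("grip edge yaw",np.degrees(np.arctan2(e[1],e[0])))
cv2.imwrite("pics/d.png",im[60:260,180:340].repeat(3,0).repeat(3,1)); st()
```

```text
socket [([0.5674, -0.0984, 0.0237], 0.79)]
head_top [([0.5652, -0.0968, 0.054], 0.89)]
handle_pin [([0.53, -0.1043, 0.0404], 0.95)]
handle_grip [([0.4935, -0.1111, 0.118], 0.56)]
grip edge yaw -77.3369317712707
grip edge yaw -77.21376473816201
grip edge yaw 102.90785742596287
grip edge yaw 102.73586943001293
t14.5 [ 0.5004 -0.1099  0.2784] [-179.9    0.2   12.9] F [0.2 0.6 0.6] T [0.01 0.   0.03] op 0.0601 g 0.0
```

View pics/d.png

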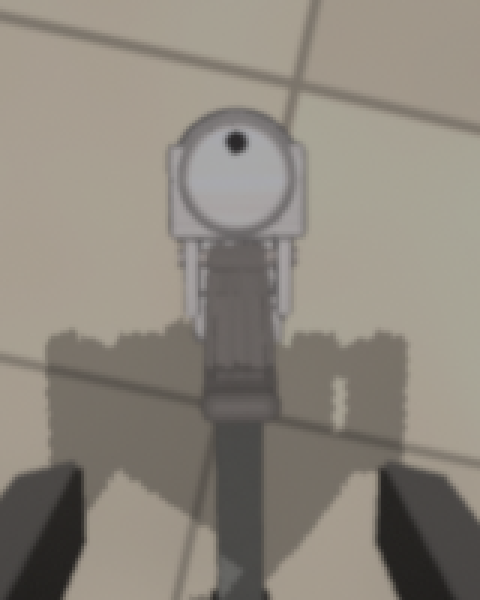

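The crop shows the handle standing up behind the head and the head-top disc centred at (236,178) in the crop, which is (258.5,119.2) in the full picture. The bar has shifted about 3 mm. Next I'll grasp the head by its cheeks and lift.

```bash
cat >> h.py <<'E'
from scipy.spatial.transform import Rotation as Rot
def tcp_for(sock,yaw,pitch,off):  # degrees; off = TCP in socket frame
    return np.array(sock)+Rot.from_euler("ZY",[yaw,pitch],degrees=True).apply(off),[180,pitch,yaw]
OFF=[-.005,0,.006]
E
python3 - <<'E'
from h import *
import pickle
i,im=pickle.load(open("E.pkl","rb"))
s=at_z(i,(258.5,119.2),.054); s[2]=.028; print("sock",s)
m.grip(.094)
p,o=tcp_for(s,12.9,0,OFF)
m.goto(p+[0,0,.12],o); print(m.servo_line(p,.1,force_limit=6)); m.grip(0.03,60); st()
p,o=tcp_for(s+[-.004,0,.056],12.9,-9,OFF); m.servo_line(p,.06,o); st()
p,o=tcp_for(s+[-.004,0,.10],12.9,-9,OFF); m.servo_line(p,.06,o); m.sleep(.3);st()
im=m.read_camera("side");i=m.camera_info("side")
for t in("socket","handle_pin","handle_grip"): print(t,[(np.round(d["centre"],4).tolist(),round(d["score"],2)) for d in m.spot_point("side",t)[:2]])
cv2.imwrite("pics/e.png",im[150:300,130:330].repeat(4,0).repeat(4,1))
E
```

```text
sock [ 0.56221795 -0.09795377  0.028     ]
False
t17.9 [ 0.5574 -0.0991  0.034 ] [180.    0.   12.9] F [0.1 0.4 0.1] T [0.02 0.01 0.29] op 0.0576 g 60.0
t18.9 [ 0.5522 -0.0991  0.0887] [-180.    -9.    12.9] F [-0.2 -0.  -8.3] T [ 0.06 -0.32 -0.03] op 0.0579 g 59.9
t20.1 [ 0.5522 -0.0992  0.1327] [-180.    -9.    12.9] F [ 0.1  0.4 -8.8] T [ 0.04 -0.31 -0.1 ] op 0.0577 g 59.9
socket [([0.5596, -0.1001, 0.1306], 0.63)]
handle_pin [([0.5259, -0.1046, 0.1293], 0.51)]
handle_grip [([0.477, -0.1139, 0.2056], 0.52)]
```

View pics/e.png

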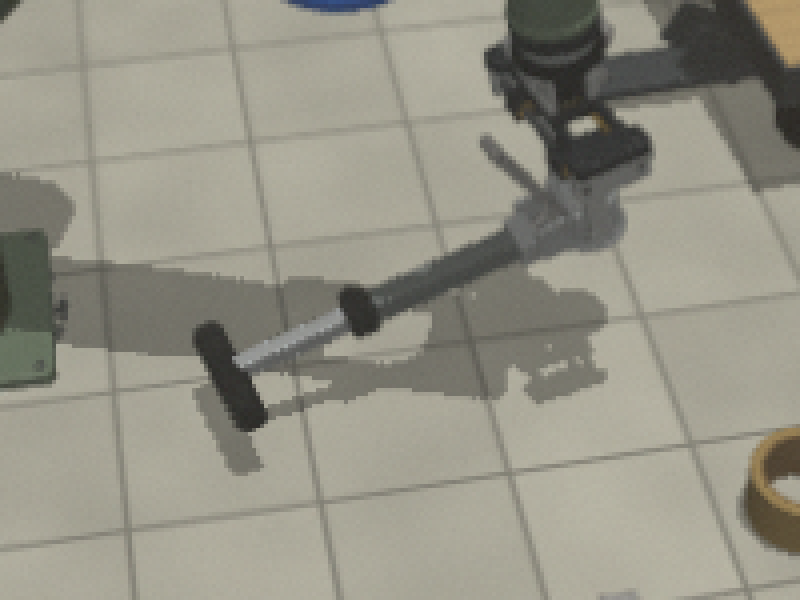

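The bar is held clear of the platform with its full weight of 8.8 N on the wrist, and the grip's shadow is separate from the grip at about (230,378). Next I'll check the actual bar pitch from the grip-end pixel, then carry the bar over the ball.

Run:
```python
from h import *
i=m.camera_info("side"); f=192/np.tan(np.radians(i["vertical_fov"])/2)
K=np.array([[f,0,i["cx"]],[0,f,i["cy"]],[0,0,1.]])
for pt in(-7,-9,-11,-13,-15):
    s=np.array([.5582,-.098,.128]);B=Rot.from_euler("ZY",[12.9,pt],degrees=True)
    g=s+B.apply([-.337,0,-.008])
    print(pt,np.round(cv2.projectPoints(g[None],cv2.Rodrigues(np.array(i["R"]))[0],np.array(i["t"]),K,np.array([i["k1"],0,0,0.]))[0].ravel(),1),"meas 187.4 244.4")
B=np.array([.6437,.2024,.083])
p,o=tcp_for(np.array([.5582,-.098,.20]),12.9,-9,OFF); m.servo_line(p,.12)
p,o=tcp_for(B+Rot.from_euler("ZY",[3.6,-9],degrees=True).apply([0,0,.10]),3.6,-9,OFF); m.servo_line(p,.15,o); m.sleep(.3); st()
im=m.read_camera("scene"); cv2.imwrite("pics/f1.png",im[110:260,190:350].repeat(3,0).repeat(3,1))
im2=m.read_camera("side"); 
for c in("scene","side"):
  for t in("socket","head_top","handle_pin","hitch"): print(c,t,[(np.round(d["centre"],4).tolist(),round(d["score"],2)) for d in m.spot_point(c,t)[:1]])
cv2.imwrite("pics/f.png",cv2.resize(np.hstack([im[100:250,170:370],im2[80:230,180:380]]),(800,300),interpolation=cv2.INTER_CUBIC))
```

```text
-7 [184.3 239.2] meas 187.4 244.4
-9 [185.2 241.5] meas 187.4 244.4
-11 [186.1 243.7] meas 187.4 244.4
-13 [187.1 245.9] meas 187.4 244.4
-15 [188.3 248. ] meas 187.4 244.4
t23.6 [0.6222 0.2008 0.187 ] [180.   -9.    3.6] F [ 0.2 -0.4 -8.3] T [ 0.02 -0.32 -0.01] op 0.0573 g 59.9
scene socket [([0.6306, 0.201, 0.1797], 0.95)]
scene head_top [([0.6267, 0.2027, 0.2066], 0.68)]
scene handle_pin []
scene hitch [([0.6445, 0.2056, 0.0794], 0.63)]
side socket [([0.6338, 0.2027, 0.1867], 0.65)]
side head_top [([0.6265, 0.2028, 0.2063], 0.69)]
side handle_pin [([0.5899, 0.1959, 0.181], 0.48)]
side hitch [([0.6482, 0.2071, 0.0823], 0.92)]
```

View pics/f.png

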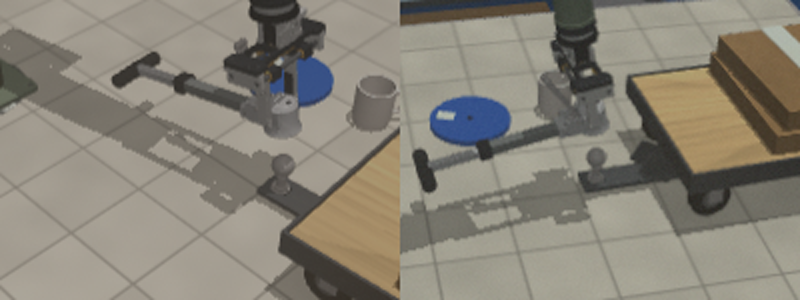

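Both views show the coupler above and in line with the ball, handle up, sloping down to the grip, with the ball at (283,170) in the left half. The real bar pitch is about -11.5°. I'll lower it slowly along its axis with force stops.

Run:
```python
from h import *
B=np.array([.6437,.2024,.083]); ax=Rot.from_euler("ZY",[3.6,-11.5],degrees=True).apply([0,0,1])
q=Rot.from_euler("ZY",[3.6,-9],degrees=True).apply(OFF)
m.servo_line(B+ax*.055+q,.08); m.sleep(.2); st()
print(m.servo_line(B+ax*.004+q,.03,force_limit=6)); s=st()
r=s["tool_pos"]-q-B; print("socket above ball est: axial %.1f mm"%(1e3*r@ax), np.round(r*1e3,1))
```

```text
t25.0 [0.6276 0.2015 0.1431] [-180.    -9.1    3.6] F [ 0.5  1.5 -8.3] T [ 0.03 -0.34 -0.01] op 0.0578 g 59.9
True
t26.4 [0.6364 0.2019 0.0951] [180.   -9.    3.6] F [-1.8 -0.9  5.1] T [ 0.   -0.38  0.04] op 0.0579 g 60.0
socket above ball est: axial 7.1 mm [-1.4 -0.1  7. ]
```

Run:
```python
from h import *
m.grip(.094); st()
s=m.get_state(); q=Rot.from_euler("ZY",[3.6,-9],degrees=True)
m.servo_line(s["tool_pos"]+q.apply([0,0,.13]),.2); m.goto((.575,.20,.27),[180,0,3.6]); st()
i=m.camera_info("wrist");im=m.read_camera("wrist")
for t in("head_top","socket","handle_grip","handle_pin"): print(t,[(np.round(d["centre"],4).tolist(),round(d["score"],2)) for d in m.spot_point("wrist",t)[:1]])
import pickle;pickle.dump((i,im),open("G.pkl","wb"))
im2=m.read_camera("side")
for t in("head_top","socket","handle_grip","handle_pin"): print("side",t,[(np.round(d["centre"],4).tolist(),round(d["score"],2)) for d in m.spot_point("side",t)[:1]])
a=cv2.resize(im[20:220,150:350],(400,400),interpolation=cv2.INTER_CUBIC);b=cv2.resize(im2[100:240,200:340],(400,400),interpolation=cv2.INTER_CUBIC)
cv2.imwrite("pics/g.png",np.hstack([a,b]))
```

```text
t27.2 [0.6332 0.2013 0.0907] [179.9  -8.6   3.6] F [0.4 0.5 0.7] T [ 0.02  0.06 -0.06] op 0.0939 g 0.0
t28.3 [0.5753 0.1999 0.2693] [180.    0.    3.6] F [ 0.2 -0.5 -0.2] T [0.01 0.03 0.01] op 0.0937 g 0.0
head_top [([0.6412, 0.2042, 0.118], 0.75)]
socket [([0.6461, 0.2015, 0.0852], 0.62)]
handle_grip [([0.5588, 0.1975, 0.1639], 0.68)]
handle_pin [([0.6097, 0.197, 0.0973], 0.83)]
side head_top [([0.6388, 0.2004, 0.115], 0.56)]
side socket [([0.6448, 0.2023, 0.0922], 0.63)]
side handle_grip [([0.5572, 0.1994, 0.1649], 0.61)]
side handle_pin [([0.6063, 0.1991, 0.0901], 0.62)]
```

View pics/g.png

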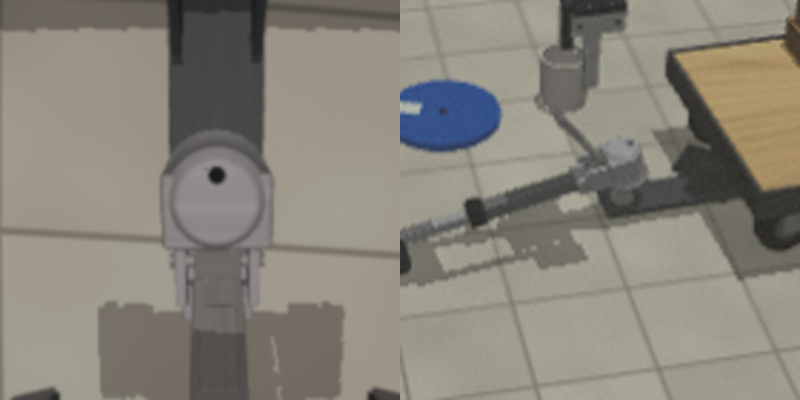

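The coupler is perched on the ball with the bar straight, grip on the platform and handle up. The indicator hole is still dark at (217,175), and the head-top centre is at (217,197) in the crop. Next I'll press on the head top with closed fingers.

Run:
```python
from h import *
import pickle
i,im=pickle.load(open("G.pkl","rb"))
ht=at_z(i,(258.5,118.5),.1155); print("head_top",ht)
m.grip(0.0,20)
R=Rot.from_euler("ZY",[3.6,-10],degrees=True); o=[180,-10,3.6]; ax=R.apply([0,0,1]); t0=ht+R.apply([-.002,0,.017])
m.goto(t0+ax*.05,o); m.servo_line(t0+ax*.008,.06,force_limit=6); m.sleep(.2)
print(m.servo_line(t0-ax*.012,.02,force_limit=3)); s=st(); c=s["tool_pos"].copy()if hasattr(s["tool_pos"],"copy") else np.array(s["tool_pos"])
print(m.servo_line(np.array(c)-ax*.020,.012,force_limit=19)); s=st()
print("travel mm",np.round(1e3*(np.array(c)-s["tool_pos"])@ax,1))
m.sleep(.3); st()
```

```text
head_top [0.64033557 0.20170658 0.1155    ]
True
t32.3 [0.6356 0.2014 0.1319] [-180.   -10.     3.6] F [-0.1  0.7  2.5] T [ 0.07 -0.04 -0.02] op 0.0006 g 1.1
True
t33.4 [0.6382 0.2017 0.121 ] [180.  -10.    3.6] F [-3.2  0.4  6.1] T [-0.07  0.37 -0.  ] op 0.0005 g 3.0
travel mm 11.2
t33.7 [0.6382 0.2017 0.121 ] [180.  -10.    3.6] F [-1.6 -0.7  5.1] T [-0.02  0.44 -0.02] op 0.0004 g 2.9
```

Run:
```python
from h import *
R=Rot.from_euler("ZY",[3.6,-10],degrees=True);ax=R.apply([0,0,1])
c=np.array(m.get_state()["tool_pos"])
for k in range(8):
    r=m.servo_line(c-ax*.0007*(k+1),.006,force_limit=15); s=m.get_state(); print(r,np.round(1e3*(c-s["tool_pos"])@ax,2),np.round(s["contact_force"],1))
    if r or s["contact_force"][2]>20: break
m.servo_line(np.array(m.get_state()["tool_pos"])+ax*.06,.15); m.goto((.575,.20,.27),[180,0,3.6]); st()
i=m.camera_info("wrist");im=m.read_camera("wrist");import pickle;pickle.dump((i,im),open("G.pkl","wb"))
for c,ts in(("wrist",("head_top","socket","handle_grip","handle_pin")),("side",("head_top","socket","handle_grip","handle_pin"))):
  if c=="side": im2=m.read_camera(c)
  for t in ts: print(c,t,[(np.round(d["centre"],4).tolist(),round(d["score"],2)) for d in m.spot_point(c,t)[:1]])
a=cv2.resize(im[20:220,150:350],(400,400),interpolation=cv2.INTER_CUBIC);b=cv2.resize(im2[100:240,200:340],(400,400),interpolation=cv2.INTER_CUBIC)
cv2.imwrite("pics/h.png",np.hstack([a,b]))
```

```text
False -0.03 [-2.1 -0.8  7. ]
False 0.09 [-4.2 -1.1  9. ]
False 0.16 [-5.6 -1.9 10.9]
False 0.27 [-6.7 -1.4 14.2]
False 0.33 [-7.  -1.1 17. ]
False 0.42 [-9.5 -1.1 18.2]
False 0.54 [-10.4  -2.7  21.6]
t36.7 [0.5749 0.1999 0.269 ] [1.8e+02 1.0e-01 3.6e+00] F [ 0.6  0.6 -1.2] T [ 0.03  0.02 -0.06] op 0.0008 g 0.0
wrist head_top [([0.4326, 0.482, 0.0037], 0.67)]
wrist socket [([0.6455, 0.2073, 0.075], 0.8)]
wrist handle_grip [([0.5644, 0.1991, 0.1561], 0.59)]
wrist handle_pin [([0.6078, 0.201, 0.0865], 0.82)]
side head_top [([0.6384, 0.2038, 0.1038], 0.82)]
side socket [([0.6465, 0.2032, 0.0816], 0.94)]
side handle_grip [([0.558, 0.2026, 0.1577], 0.45)]
side handle_pin [([0.6092, 0.1975, 0.0794], 0.64)]
```

View pics/h.png

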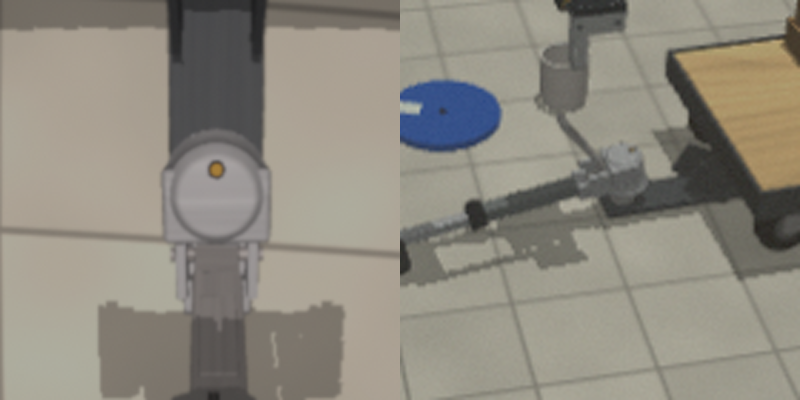

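The brass pin now shows flush at (217,169) and the push force rose steeply, so the coupler is home. Next I'll press the handle down along its arc.

Run:
```python
from h import *
import pickle
i,im=pickle.load(open("G.pkl","rb"))
PT=np.radians(-8.8)
ht=at_z(i,(258.5,115.8),.1038); s=ht-Rot.from_euler("ZY",[np.radians(3.6),PT]).apply([0,0,.026]); print("ht",ht,"sock",s)
P=lambda th,n:handle_pose(th,n,s,np.radians(3.6),PT)
m.goto(*P(1.0,.07)); m.servo_line(P(1.0,.025)[0],.1,force_limit=8); st()
for th in np.arange(.95,-.06,-.07):
    p,o=P(th,.0205); r=m.servo_line(p,.05,o,force_limit=16); q=m.get_state()
    print(round(th,2),r,np.round(q["contact_force"],1),np.round(1e3*(np.array(q["tool_pos"])-p),1))
    if r or np.linalg.norm(q["contact_force"])>22: break
st()
```

```text
ht [0.64267555 0.20173683 0.1038    ] sock [0.64664533 0.20198658 0.07810606]
t38.6 [0.5791 0.1981 0.1697] [-180.    48.2    3.7] F [-0.5 -0.2  0. ] T [-0.02 -0.34  0.02] op 0.0003 g 0.0
0.95 False [1.8 0.9 4.4] [0.5 0.1 1.5]
0.88 False [ 0.5 -0.3 -0.1] [0.3 0.1 0.8]
0.81 False [ 0.6 -0.   0.1] [0.1 0.  0.2]
0.74 False [ 1.9 -0.2 -1.1] [ 0. -0.  0.]
0.67 False [-0.2 -0.1 -0. ] [-0. -0.  0.]
0.6 False [ 1.  -0.7  0.4] [-0.1 -0.  -0. ]
0.53 False [ 0.2  0.2 -0.2] [-0.1 -0.1 -0. ]
0.46 False [-0.5  0.1 -0.5] [-0.1 -0.   0. ]
0.39 False [ 0.5 -0.2  0.2] [-0.2 -0.1 -0. ]
0.32 False [ 0.   0.4 -0.8] [-0.3 -0.  -0.1]
0.25 False [ 0.8 -0.1 -0.3] [-0.3 -0.1 -0.1]
0.18 False [-1.2 -0.3  0.2] [-0.3 -0.1 -0.1]
0.11 False [ 0.2 -0.2 -0.8] [-0.4 -0.1 -0.1]
0.04 False [ 0.4  0.3 -0.5] [-0.4 -0.1 -0.1]
-0.03 True [-2.9 -1.8  6.9] [4.7 0.3 4.2]
t42.7 [0.5281 0.1946 0.0976] [180.  -11.1   3.6] F [-2.9 -1.8  6.9] T [-0.19  0.3  -0.03] op 0.0004 g 3.6
```

Run:
```python
from h import *
im2=m.read_camera("side");im=m.read_camera("scene")
for c in("side","scene"):
  for t in("head_top","socket","handle_grip","handle_pin"): print(c,t,[(np.round(d["centre"],4).tolist(),round(d["score"],2)) for d in m.spot_point(c,t)[:1]])
a=cv2.resize(im[130:230,220:350],(400,308),interpolation=cv2.INTER_CUBIC);b=cv2.resize(im2[110:210,190:320],(400,308),interpolation=cv2.INTER_CUBIC)
cv2.imwrite("pics/i.png",np.hstack([a,b]))
```

```text
side head_top [([0.6381, 0.204, 0.1024], 0.69)]
side socket [([0.6432, 0.2005, 0.0818], 0.7)]
side handle_grip [([0.5234, 0.1986, 0.0805], 0.6)]
side handle_pin [([0.6035, 0.1998, 0.0807], 0.63)]
scene head_top [([0.6422, 0.2059, 0.1038], 0.72)]
scene socket [([0.6444, 0.2051, 0.0791], 0.83)]
scene handle_grip [([0.522, 0.1963, 0.0753], 0.49)]
scene handle_pin [([0.6078, 0.2013, 0.0806], 0.62)]
```

View pics/i.png

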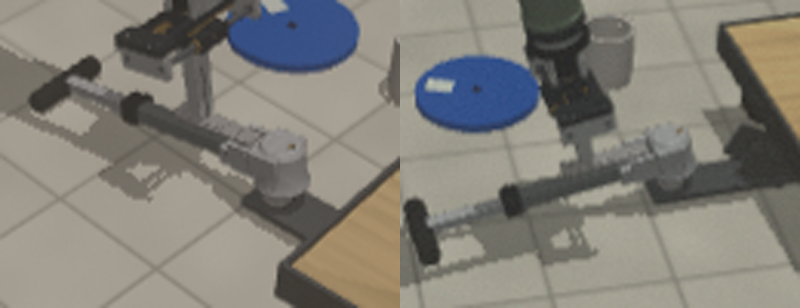

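The handle is down along the bar, the fingers stand on the blade at about (200,115), and the indicator is still brass. I'll give it one firm, gentle press to make sure it is flat, retreat, and check.

Run:
```python
from h import *
ax=Rot.from_euler("ZY",[3.6,-9],degrees=True).apply([0,0,1])
c=np.array(m.get_state()["tool_pos"])
for k in range(14):
    r=m.servo_line(c-ax*.0007*(k+1),.008,force_limit=15); s=m.get_state(); print(r,np.round(1e3*(c-s["tool_pos"])@ax,2),np.round(s["contact_force"],1))
    if r or s["contact_force"][2]>18: break
m.servo_line(np.array(m.get_state()["tool_pos"])+ax*.06,.15); m.goto((.555,.20,.27),[180,0,3.6]); st()
im=m.read_camera("wrist");w=[m.spot_point("wrist",t)[:1] for t in("handle_grip","handle_pin")]
im2=m.read_camera("side")
print([(np.round(d["centre"],4).tolist(),round(d["score"],2)) for v in w+[m.spot_point("side",t)[:1] for t in("handle_grip","handle_pin","socket","reel","mug")] for d in v])
a=cv2.resize(im[20:270,130:380],(400,400),interpolation=cv2.INTER_CUBIC);b=cv2.resize(im2[100:220,190:310],(400,400),interpolation=cv2.INTER_CUBIC)
cv2.imwrite("pics/j.png",np.hstack([a,b]))
```

```text
False -0.07 [-4.5 -0.6  7. ]
False 0.07 [-6.3 -0.9 10.4]
False 0.22 [-8.4 -1.5 14.4]
False 0.34 [-9.7 -0.8 18.2]
t45.5 [0.555  0.1998 0.2686] [1.8e+02 1.0e-01 3.6e+00] F [-0.1 -1.  -0.2] T [0.06 0.02 0.04] op 0.0005 g 0.0
[([0.5249, 0.1962, 0.076], 0.56), ([0.6081, 0.2049, 0.084], 0.81), ([0.5215, 0.1971, 0.0805], 0.72), ([0.6399, 0.2036, 0.1021], 0.64), ([0.6419, 0.2033, 0.082], 0.68), ([0.4336, 0.4858, -0.0003], 0.87), ([0.6246, 0.4988, -0.0011], 0.52)]
```

View pics/j.png

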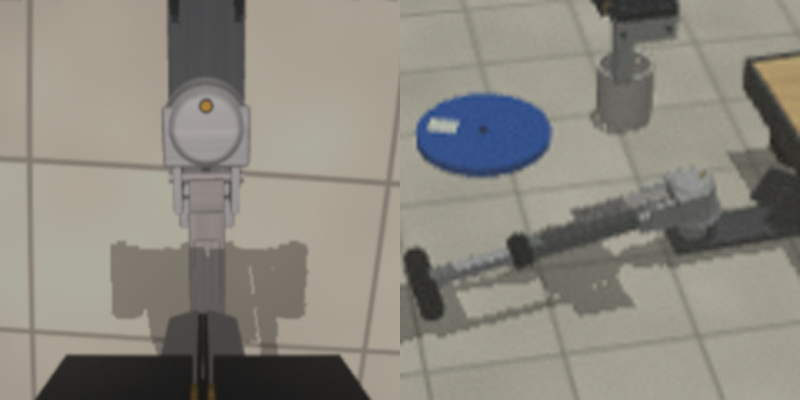

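The final view shows the indicator brass and flush at (206,106), the handle flat along the bar, the grip end resting on the platform, and the bystanders in place.

```bash
python3 -c "
from station import manip as m
print(m.sign_off())"
```

```text
the job is handed in; nothing more can be done
None
```

The pull bar is hitched and the job handed in: coupler home with its indicator pin flush, handle pressed flat, grip end resting on the platform, readings on the ball and handle up to about 24 N, bystanders untouched, robot clock about 46 s.

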